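# Clear the portioning board and hold its length stop at the mark

## Task

Make the cheese portioning board ready for a colleague to lock its length stop: with the held scraper block, push the three wax chips off the white board into the gutter along its near edge (do not touch chips with the fingers), and set the scraper back down on the table on its flat underside. Then take the grip post of the sprung stop rod, pull the rod out of its tube until its pointer stands over the middle of the mark clip on the rule, and finish while still holding it there against its spring. Leave everything else on the table where it is.

Things in the scene. Friction and masses are not known exactly. Their poses are not given: they have to be found in the camera images.
- board: White plastic portioning board fixed to the table, a gutter along its near edge. Origin on the table top, under the slab; own x points away from the robot (within 0.2 rad of world x), y left, z up. Slab: x -85 to 120, y -130 to 160 mm, top at z = 30. A steel rule, 12 wide, 6 high, lies on it at x = 113, y -125 to 125 mm.
- gutter (a point): Middle of the floor of the board's aluminium gutter, at board x = -122, y = 15, z = 3 mm. Open above; inside from x -160 to -85 (the slab's near face) and y -127 to 157 mm; outer walls 24 mm high.
- tube_mouth (a point): Middle of the mouth of the stop rod's fixed tube, at board x = 80, y = 170, z = 52 mm. The tube (22 mm diameter, collar 27) runs from here to board y = 340 mm.
- stop_rod (a joint): How far the steel stop rod (12 mm) is pulled out of its tube, m: 0 = in (start), at most 0.165. It slides straight along the board's -y. Its inner spring pulls it back: 3 N at 0, rising 55 N per m, 10 N at 0.13; friction 0.5 N. Released, it springs back in.
- stop_plate (a point): Middle of the steel stop plate that the rod carries out over the slab and moves along: 70 mm long (board x), 5 thick (y), 28 high, its bottom 8 mm above the slab. It lies 45 mm to the board's -x and 6 mm to the -y of the grip post's axis.
- grip_post (a point): Black upright round post, 18 mm diameter, on the rod's outer end. Point: where the post axis meets rod axis (52 mm over the table); the post reaches 10 to 58 mm above it, below is a hub 26 x 22 x 20 mm. Axes as the board's. With the rod in: board x = 80, y = 120 mm, 50 mm from the tube's mouth. Pinch it from above, fingers closing in any horizontal direction.
- pointer (a point): End of the 3 mm wide pointer that reaches from the hub over the rule: 33 mm to the board's +x of the grip post's axis, same y, 48 mm over the table. Moves with the rod; passes over the mark clip without touching.
- mark_clip: Length mark: dark steel saddle clip fixed on the rule, 22 mm across it, 12 mm along it (board y), 11 mm high. Origin in its middle on the slab top (z = 30 mm); axes as the board's. Its place along the rule differs each time: the rod must come out 60 to 130 mm.
- scraper: White plastic scraper block, loose on the table right of the board, about 220 g: blade block 150 mm long (own x), 24 wide (own y), 22 high, on it a grip rib 90 long, 18 wide, up to 59 mm above the underside. Origin in the middle of the underside. Take it across the rib from above.
- chip_a: Hard pale wax chip, 26 x 18 x 10 mm, 11 g, loose on the slab. Origin in the middle of its underside. All three start at board x -60 to 35, y -80 to 20 mm.
- chip_b: A second such chip, 22 x 20 x 10 mm.
- chip_c: A third such chip, 24 x 16 x 10 mm.
- cheese_1: Bystander: small cheese in a round wooden hoop, 80 mm across, 47 high. Origin in or near its underside. To be left alone.
- cheese_2: Bystander: a second such cheese in its hoop. Origin in or near its underside. To be left alone.
- hoop: Bystander: empty wooden hoop, 90 mm across, 40 high. Origin in or near its underside. To be left alone.
- jar: Bystander: closed glass jar, 60 mm across, 75 high. Origin in or near its underside. To be left alone.
- brush: Bystander: white-handled brush, 180 mm long, lying. Origin in or near its underside. To be left alone.
- spatula: Bystander: white-handled spatula, 200 mm long, lying. Origin in or near its underside. To be left alone.
- sprayer: Bystander: white pump sprayer bottle, 104 mm across, about 205 high. Origin in or near its underside. To be left alone.

How it is judged (in metres and radians):
On the way, in this order (a step that is already met when the one before it is completed fails the run):
1. the scraper is lifted in the fingers (height (world z) of scraper above 0.02 m and contact force between the fingers and scraper above 1 N), for 0.2 s.
2. all three chips lie in the gutter while the scraper is held (height (world z) of each of chip_a, chip_b, chip_c below 0.022 m and x of chip_a in the frame of board between -0.16 and -0.085 m and y of chip_a in the frame of board between -0.13 and 0.16 m and x of chip_b in the frame of board between -0.16 and -0.085 m and y of chip_b in the frame of board between -0.13 and 0.16 m and x of chip_c in the frame of board between -0.16 and -0.085 m and y of chip_c in the frame of board between -0.13 and 0.16 m and contact force between the fingers and scraper above 1 N), for 0.2 s.
3. the scraper is set down on the table and let go (height (world z) of scraper below 0.006 m and angle between scraper's own z axis and vertical below 0.1 rad and contact force between the fingers and scraper below 0.1 N), for 0.2 s.
4. the pointer is pulled over the mark clip (y of pointer in the frame of mark_clip between -0.006 and 0.006 m and horizontal distance between the grasp point and grip_post below 0.03 m and contact force between the fingers and stop_rod above 2 N and contact force between scraper and stop_rod below 0.2 N), for 0.2 s.
At the end, for the whole second after the job is handed in: The pointer is still, within 6 mm of the clip's middle along the rule, held by the fingers (over 2 N, within 30 mm of the grip post's axis), the scraper not wedged against the rod; the three chips lie in the gutter; the scraper stands on its underside on the table, released (all of step 3 and all of step 4 and velocity of joint stop_rod between -0.01 and 0.01 m/s and height (world z) of each of chip_a, chip_b, chip_c below 0.022 m and x of chip_a in the frame of board between -0.16 and -0.085 m and y of chip_a in the frame of board between -0.13 and 0.16 m and x of chip_b in the frame of board between -0.16 and -0.085 m and y of chip_b in the frame of board between -0.13 and 0.16 m and x of chip_c in the frame of board between -0.16 and -0.085 m and y of chip_c in the frame of board between -0.13 and 0.16 m); the arm keeps its last pose, push and grip.
It fails at once if the fingers touch a chip (contact force between the fingers and chip_a above 0.5 N or contact force between the fingers and chip_b above 0.5 N or contact force between the fingers and chip_c above 0.5 N).
It fails at once if a bystander is moved more than 30 mm (distance of any of cheese_1, cheese_2, hoop, jar, brush, spatula, sprayer from where it was at the start of the episode above 0.03 m).
It also fails if it takes over 59 s, if anything falls off the work surface, if the arm or the gripper's body presses on something with over 40 N, if the wrist force passes 120 N, or if a joint passes its speed limit or range.

## Robot

A 7-joint arm with a two-finger parallel gripper is mounted at the origin on the work surface. World frame = base frame: x ahead of the robot, y to its left, z up, the work surface at z = 0. Lengths are in mm, angles in rad, forces in N, time in s.
With the tool pointing down it reaches from about 425 to 1025 mm from the base axis. Payload 9.4 kg.
Tool frame: the origin (TCP) lies between the finger pads; the fingertips stand 14 mm ahead of it and the grasp point (between the pads) lies 5 mm behind it (r.nose_length is the z of the fingertips in the tool frame, in mm); z points along the fingers, y is the direction in which the jaws open and shut (so a half turn about z gives the same grasp; the last joint's range is limited). The gripper opens to 85 mm and grips with 20 to 120 N. Pads are 22 mm wide; open, the fingers measure 114 mm over their backs; the gripper's body (76 mm by 85 mm) begins 54 mm behind the grasp point. The pads swing forward as they close: fully open they stand 13 mm farther back than shut.
Start: joints at [1.168, 0.599, -0.003, 1.599, 0.002, 0.943, -0.08], TCP at [232.04, -686.864, 245.275] pointing down, gripper open.
Joint ranges: [-2.57, 2.57], [-0.35, 1.97], [-1.29, 1.29], [0.11, 2.56], [-1.05, 4.19], [0.11, 1.86], [-2.63, 2.63]. Speed limits (rad/s): [2.22, 2.22, 3.01, 3.01, 3.14, 3.14, 3.14].

## Interface

Orientations are given as a 3x3 rotation matrix whose columns are the frame's x, y, z axes.
In Python, from station import r, eyes gives the robot as it stands.
- The arm moves only by the tool jog_arm, never from a script. Its argument "steps" is one flat list of numbers, 7 for each row, row after row: the shift along the tool's x, y, z as a fraction of full scale, then the turn, a rotation vector about the tool's x, y, z as a fraction of full scale, then the finger opening in mm, from 0 to 85.4. A call has 1 to 10 rows; each row is the pose to reach, as a shift and turn from the pose commanded when the call began, along the tool's axes at that moment; what a row does not reach only later rows make up. Full scale, the value 1, is 40 cm for a shift and 45 degrees for a turn. A row lasts 1/12 s, in which the tool goes at most 41.7 mm and 7.16 degrees, less where a joint would pass 70% of its speed; a pose out of reach is approached as far as the arm can. A call with a number of a shift or a turn outside -1 to 1 is refused whole. A call with a gripper value outside its range is refused whole. The fingers move at their own pace and stop on an object; "squeeze" is the grip in N (left out, the last holds). Time passes only in rows, so rows that repeat a pose let the fingers close. It gives the time, the measured TCP pose, the force and the opening at its end, in the units of the state.
- r.state(): the state, without advancing time (a new reading comes with each control period).
- eyes.snapshot(name): name is "scene" or "top" or "wrist"; returns (picture, depth): 400x640x3 uint8, red, green, blue; 400x640 float32, mm along the optical axis (not along the pixel's ray), 0 where there is no reading.
- eyes.get_calibration(name): a dict with "camera_matrix" (3x3 intrinsics, pixels), "k1" (the pictures are not rectified: a ray, as slopes to the right and down, at radius r is drawn at 1 + k1 r^2 times it, then the intrinsics apply), "rvec" (rotation vector, rad) and "tvec" (3), from world to camera coordinates, as OpenCV has them. Camera axes: x right, y down, z forward; pixel columns grow to the right and rows downward; lengths in mm; the calibration is good to about 2 mm. A picture is of the moment at which its call begins: read the wrist's pose just before it. get_calibration takes no time and is no camera call; for the wrist camera it gives the pose at the moment of the call.
- r.finish_job(): hands the job in, once; it reports no verdict.
The state is a dict: "clock": time; "joints": joint angles; "dq": joint speeds; "joint_efforts": joint torques, N m; "tcp_pos": TCP position; "ee_rot": TCP orientation; "contact_force": force on the tool from outside, world axes, zero at the start; "torque": the same for the moment, N m; "gripper_width": finger opening in mm.
Only numpy, scipy, OpenCV 4.12 (cv2) and the standard library are available. Lean on these libraries where they do the work, as an engineer would, in place of code of your own. Each camera call takes 0.05 s, during which the arm holds its last target. There are 200 camera calls.

## Working session

There is one attempt and no reset: what is moved stays moved. The work goes in short steps, Python scripts to look and compute and a tool call to move; the robot and the scene stay as the last step left them, time stands still between calls to the robot, and variables do not carry over. Pictures are saved under pics/ and viewed, about 8 in all and at most 12, crops included, and the job is handed in when it is done.

Besides the shell and the picture viewer there is one more tool, called after ">>>" as name(argument=value, ...) on one line, values as JSON. jog_arm: Moves the arm, as the interface text tells. Shift numbers are shares of 40 cm and turn numbers shares of 45 degrees, none past 1 either way. Its arguments: {"type":"object","properties":{"steps":{"type":"array","items":{"type":"number"}},"squeeze":{"type":"number"}},"required":["steps"]}

```bash
ls; mkdir -p pics
python3 - <<'E'
from station import r, eyes
import cv2, numpy as np
s=r.state(); print(s['clock'],s['tcp_pos'],s['ee_rot'],s['gripper_width'])
for n in ("scene","top"):
    p,d=eyes.snapshot(n); cv2.imwrite(f'pics/{n}0.png',p[:,:,::-1]); np.save(f'pics/{n}0.npy',d)
    c=eyes.get_calibration(n); print(n,c)
E
```

```text
pics
0.0 [ 231.91585395 -686.41067483  244.38493958] [[ 9.47376476e-01  3.20120981e-01 -6.08044430e-04]
 [ 3.20121544e-01 -9.47375307e-01  1.49183127e-03]
 [-9.84797873e-05 -1.60797397e-03 -9.99998702e-01]] 85.48935205665785
scene {'camera_matrix': array([[428.78806347,   0.        , 322.27760975],
       [  0.        , 428.78806347, 192.99249783],
       [  0.        ,   0.        ,   1.        ]]), 'k1': -0.03523360070066465, 'rvec': array([ 2.16728561,  1.20683285, -0.46598948]), 'tvec': array([-227.39435562, -313.84731397, 1484.83542727])}
top {'camera_matrix': array([[370.43784902,   0.        , 319.30421806],
       [  0.        , 370.43784902, 201.06625546],
       [  0.        ,   0.        ,   1.        ]]), 'k1': -0.040438905822603954, 'rvec': array([ 2.16971588, -2.11469649,  0.12629621]), 'tvec': array([-41.4926788 , 538.59061463, 953.80833763])}
```

View pics/top0.png

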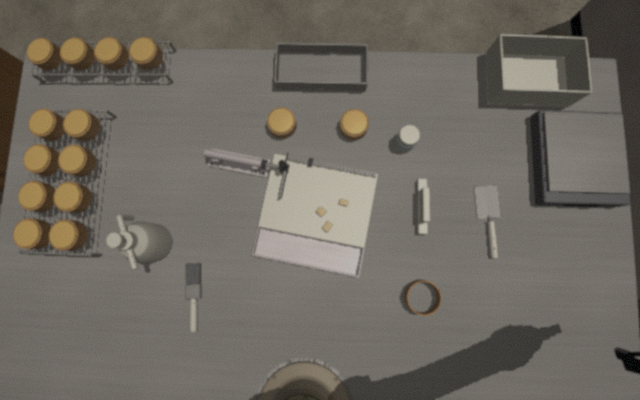

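View pics/scene0.png

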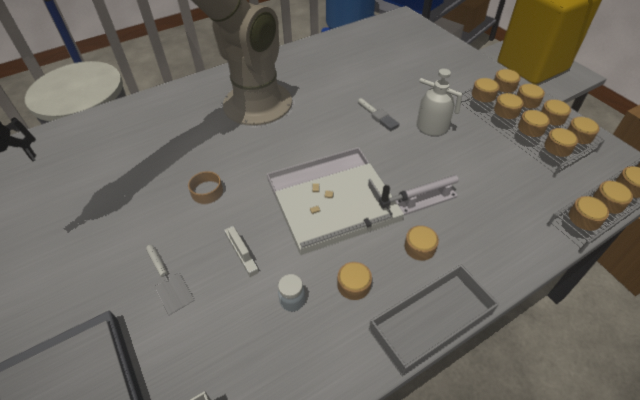

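```bash
cat > h.py <<'E'
import cv2, numpy as np
def ray(c,uv):
    K=c['camera_matrix']; uv=np.atleast_2d(np.float64(uv))
    d=(uv-K[:2,2])/K[0,0]; s=d.copy()
    for _ in range(20): s=d/(1+c['k1']*(s**2).sum(1,keepdims=True))
    R=cv2.Rodrigues(np.float64(c['rvec']))[0]; o=-R.T@np.float64(c['tvec']).ravel()
    return o, np.c_[s,np.ones(len(s))]@R
def onplane(c,uv,z):
    o,v=ray(c,uv); return (o+v*((z-o[2])/v[:,2:]))[:,:2]
def pix(c,P):
    R=cv2.Rodrigues(np.float64(c['rvec']))[0]; q=np.atleast_2d(P)@R.T+np.ravel(c['tvec'])
    s=q[:,:2]/q[:,2:]; s=s*(1+c['k1']*(s**2).sum(1,keepdims=True))
    return s*c['camera_matrix'][0,0]+c['camera_matrix'][:2,2]
def cloud(c,d):
    v,u=np.mgrid[:400,:640]; o,r=ray(c,np.c_[u.ravel(),v.ravel()])
    return (o+r*d.reshape(-1,1)).reshape(400,640,3)
E
python3 - <<'E'
from h import *
from station import eyes
c=eyes.get_calibration('top'); p=cv2.imread('pics/top0.png'); d=np.load('pics/top0.npy')
P=cloud(c,d)
for uv in [(330,200),(310,250),(425,205),(320,115),(282,166),(240,160),(450,250)]: print(uv,p[uv[1],uv[0]],P[uv[1],uv[0]].round())
crop=p[140:290,190:450]; cv2.imwrite('pics/c1.png',np.clip(cv2.resize(crop,None,fx=3,fy=3,interpolation=cv2.INTER_CUBIC)*1.3,0,255))
hsv=cv2.cvtColor(p,cv2.COLOR_BGR2HSV)
print([hsv[v,u] for u,v in [(330,200),(310,250),(425,205),(320,212),(450,250)]])
E
```

```text
(330, 200) [162 175 181] [544. -56.  32.]
(310, 250) [166 167 178] [409.  -5.   3.]
(425, 205) [162 176 181] [ 533. -304.   58.]
(320, 115) [108 114 117] [794. -22.  -2.]
(282, 166) [38 41 45] [616.  67. 110.]
(240, 160) [133 136 143] [641. 185.  63.]
(450, 250) [111 116 120] [ 419. -386.   -0.]
[array([ 21,  27, 181], dtype=uint8), array([  3,  17, 178], dtype=uint8), array([ 22,  27, 181], dtype=uint8), array([ 19,  79, 174], dtype=uint8), array([ 17,  19, 120], dtype=uint8)][ WARN:0@0.841] global loadsave.cpp:1063 imwrite_ Unsupported depth image for selected encoder is fallbacked to CV_8U.
```

View pics/c1.png

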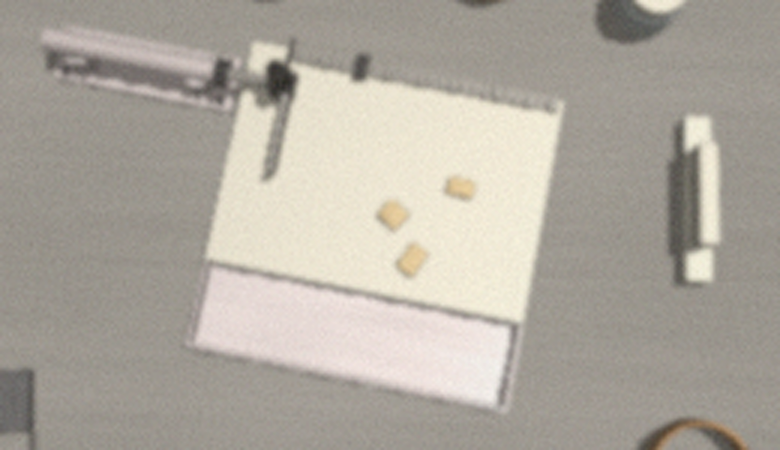

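```bash
cat > m1.py <<'E'
from h import *
from station import eyes
c=eyes.get_calibration('top'); p=cv2.imread('pics/top0.png'); d=np.load('pics/top0.npy')
P=cloud(c,d); hsv=cv2.cvtColor(p,cv2.COLOR_BGR2HSV)
H,S,V=[hsv[...,i].astype(int) for i in range(3)]; X,Y,Z=[P[...,i] for i in range(3)]
U=np.mgrid[:400,:640][1]; VV=np.mgrid[:400,:640][0]
reg=(U>240)&(U<390)&(VV>145)&(VV<285)
b,r_=p[...,0].astype(int),p[...,2].astype(int)
slab=reg&(r_-b>=8)&(V>145)
slab=cv2.morphologyEx(slab.astype(np.uint8),cv2.MORPH_CLOSE,np.ones((7,7)))
n,l,st,ce=cv2.connectedComponentsWithStats(slab); k=1+st[1:,4].argmax(); m=(l==k).astype(np.uint8)
ct=max(cv2.findContours(m,0,1)[0],key=cv2.contourArea)[:,0].astype(float)
w=onplane(c,ct,30)
rect=cv2.minAreaRect(w.astype(np.float32)); print(rect); print(cv2.boxPoints(rect).round(1))
# fit near edge & right edge in image via crop coordinates
def edge(a,b_):
    a=np.array(a)/3+[190,140]; b_=np.array(b_)/3+[190,140]; t=(b_-a)/np.linalg.norm(b_-a); n=np.array([-t[1],t[0]])
    q=ct-a; s=q@t; g=(abs(q@n)<3)&(s>4)&(s<np.linalg.norm(b_-a)-4)
    W=w[g]; vx,vy,x,y=cv2.fitLine(W.astype(np.float32),cv2.DIST_HUBER,0,.01,.01).ravel(); 
    if g.sum()<5: print('few')
    return np.array([x,y]),np.array([vx,vy])
for nme,(a,b_) in dict(right=((562,100),(523,322)),near=((207,262),(523,322)),left=((240,110),(207,262))).items():
    pt,v=edge(a,b_); print(nme,pt.round(1),np.degrees(np.arctan2(v[1],v[0])).round(2), 'yaw deg')
# chips
ch=reg&(S>50)&(H>10)&(H<30)&(V>120)
n,l,st,ce=cv2.connectedComponentsWithStats(ch.astype(np.uint8))
for i in range(1,n):
    if st[i,4]>15: print('chip',st[i,4],onplane(c,ce[i],40).round(1), cv2.minAreaRect(onplane(c,np.argwhere(l==i)[:,::-1],40).astype(np.float32)))
# clip, in crop at (361,67)
print('clip crop',onplane(c,np.array([361,67])/3+[190,140],41))
# scraper
sc=(U>405)&(U<440)&(VV>170)&(VV<245)&(V>150)
for z0,lo,hi in ((22,12,32),(59,48,68)):
    g=sc&(Z>lo)&(Z<hi); q=P[g]; print('scr',g.sum(),q.mean(0).round(1),cv2.minAreaRect(q[:,:2].astype(np.float32)))
E
python3 m1.py
```

```text
((504.36297607421875, -13.036819458007812), (301.1798095703125, 277.7563781738281), 81.0460433959961)
[[ 343.7 -140.2]
 [ 618.1 -183.4]
 [ 665.   114.1]
 [ 390.6  157.3]]
right [ 518.6 -165.2] -9.9 yaw degTraceback (most recent call last):
  File "m1.py", line 23, in <module>
    pt,v=edge(a,b_); print(nme,pt.round(1),np.degrees(np.arctan2(v[1],v[0])).round(2), 'yaw deg')
         ~~~~^^^^^^
  File "m1.py", line 19, in edge
    W=w[g]; vx,vy,x,y=cv2.fitLine(W.astype(np.float32),cv2.DIST_HUBER,0,.01,.01).ravel();
                      ~~~~~~~~~~~^^^^^^^^^^^^^^^^^^^^^^^^^^^^^^^^^^^^^^^^^^^^^^^
cv2.error: OpenCV(4.12.0) /io/opencv/modules/imgproc/src/linefit.cpp:50: error: (-215:Assertion failed) count > 0 in function 'fitLine2D_wods'
```

```bash
sed -i 's/^slab=reg.*/slab=reg\&(r_-b>=8)\&(V>145)\&(Z>17)\&(Z<42)/' m1.py; python3 m1.py
```

```text
((539.1232299804688, -23.617874145507812), (288.6661071777344, 211.1748809814453), 79.968994140625)
[[ 410.  -147.4]
 [ 618.  -184.1]
 [ 668.2  100.1]
 [ 460.3  136.9]]
right [ 518.6 -165.2] -9.9 yaw deg
near [445.1 -10.4] 79.98 yaw deg
left [534.  122.6] -9.87 yaw deg
chip 52 [[537.9 -90.6]] ((538.0387573242188, -90.81237030029297), (16.10443878173828, 21.27530860900879), 1.1222854852676392)
chip 60 [[512.6 -31.5]] ((512.5010375976562, -31.614553451538086), (20.722347259521484, 20.702789306640625), 46.582340240478516)
chip 65 [[472.8 -49.8]] ((472.8083801269531, -49.616600036621094), (17.541473388671875, 25.638235092163086), 57.668853759765625)
clip crop [[643.84570137  -0.67618992]]
scr 150 [ 536.1 -306.6   23. ] ((535.6983642578125, -306.2500915527344), (20.102678298950195, 147.12962341308594), 89.34060668945312)
scr 173 [ 534.4 -306.5   59.6] ((535.926513671875, -307.0256042480469), (84.58954620361328, 14.949560165405273), 0.5547075271606445)
```

>>> jog_arm(steps=[0.4, -0.26, 0, 0, 0, 0.2, 85, 0.85, -0.55, 0, 0, 0, 0.415, 85, 0.85, -0.55, 0, 0, 0, 0.415, 85, 0.85, -0.55, 0, 0, 0, 0.415, 85, 0.85, -0.55, 0, 0, 0, 0.415, 85, 0.85, -0.55, 0, 0, 0, 0.415, 85, 0.85, -0.55, 0, 0, 0, 0.415, 85, 0.85, -0.55, 0, 0, 0, 0.415, 85, 0.85, -0.55, 0, 0, 0, 0.415, 85, 0.85, -0.55, 0, 0, 0, 0.415, 85])

```text
clock: 0.93
tcp_pos: [486.0, -365.8, 245.0]
ee_rot: [[1.0, 0.003, 0.0], [0.003, -1.0, 0.001], [0.0, -0.001, -1.0]]
contact_force: [1.1, 0.0, 0.1]
gripper_width: 84.9
```

```bash
cat > w.py <<'E'
import sys
from h import *
from station import r,eyes
def look(tag,view=True):
    s=r.state(); c=eyes.get_calibration('wrist'); p,d=eyes.snapshot('wrist'); p=p[:,:,::-1].copy()
    if view: cv2.imwrite(f'pics/{tag}.png',p)
    print('clock',s['clock'],'tcp',np.round(s['tcp_pos'],1),'w',s['gripper_width'])
    return s,c,p,d,cloud(c,d)
E
python3 - <<'E'
from w import *
s,c,p,d,P=look('w1')
print(s['joints'].round(2) if hasattr(s['joints'],'round') else s['joints'])
print('centre hits',onplane(c,[[320,200]],0), 'scraper px',pix(c,[[536,-306.5,59]]))
V=p.max(2); Z=P[...,2]
near=(abs(P[...,0]-536)<110)&(abs(P[...,1]+306)<60)
for lo,hi in ((12,32),(48,68)):
    g=near&(Z>lo)&(Z<hi); q=P[g]; print(g.sum(),np.median(q[:,2]),cv2.minAreaRect(q[:,:2].astype(np.float32)),'med',np.median(q,0).round(1))
np.savez('pics/w1.npz',p=p,d=d)
E
```

```text
clock 0.9333 tcp [ 486.  -365.8  245. ] w 84.92187113569219
[ 0.5   0.46  0.07  1.88 -0.05  0.81 -0.97]
centre hits [[ 448.67332376 -362.33141574]] scraper px [[268.43925451 137.33279454]]
1312 23.378371299247647 ((538.3817138671875, -305.0436706542969), (148.89698791503906, 24.63540267944336), 0.36232414841651917) med [ 561.6 -311.3   23.4]
1475 60.12566868422016 ((537.3968505859375, -305.0235900878906), (89.36524200439453, 18.29273223876953), 0.08915581554174423) med [ 539.7 -306.1   60.1]
```

View pics/w1.png

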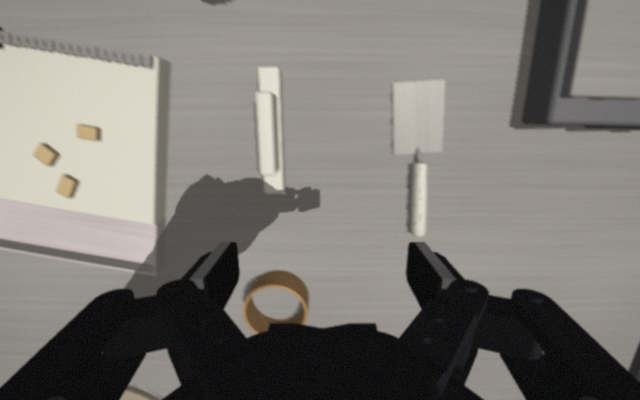

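>>> jog_arm(steps=[0.13, -0.152, 0.1, 0, 0, 0, 85, 0.13, -0.152, 0.2, 0, 0, 0, 85, 0.13, -0.152, 0.3, 0, 0, 0, 85, 0.13, -0.152, 0.3, 0, 0, 0, 85, 0.13, -0.152, 0.3, 0, 0, 0, 85, 0.13, -0.152, 0.3, 0, 0, 0, 85, 0.13, -0.152, 0.3, 0, 0, 0, 85])

```text
clock: 1.57
tcp_pos: [535.7, -310.2, 126.5]
ee_rot: [[1.0, -0.001, 0.001], [-0.001, -1.0, -0.001], [0.001, 0.001, -1.0]]
contact_force: [-0.5, 0.1, 0.2]
gripper_width: 85.0
```

>>> jog_arm(steps=[0.005, -0.0125, 0.08, 0, 0, 0, 85, 0.005, -0.0125, 0.15, 0, 0, 0, 85, 0.005, -0.0125, 0.208, 0, 0, 0, 85, 0.005, -0.0125, 0.208, 0, 0, 0, 85, 0.005, -0.0125, 0.208, 0, 0, 0, 85, 0.005, -0.0125, 0.208, 0, 0, 0, 85])

```text
clock: 2.07
tcp_pos: [538.5, -305.2, 44.4]
ee_rot: [[1.0, -0.001, 0.002], [-0.001, -1.0, -0.002], [0.002, 0.002, -1.0]]
contact_force: [-0.1, 0.2, 0.4]
gripper_width: 85.2
```

>>> jog_arm(steps=[0, 0, 0, 0, 0, 0, 10, 0, 0, 0, 0, 0, 0, 10, 0, 0, 0, 0, 0, 0, 10, 0, 0, 0, 0, 0, 0, 10, 0, 0, 0, 0, 0, 0, 10, 0, 0, 0, 0, 0, 0, 10, 0, 0, 0, 0, 0, 0, 10, 0, 0, 0, 0, 0, 0, 10, 0, 0, 0, 0, 0, 0, 10, 0, 0, 0, 0, 0, 0, 10], squeeze=60)

```text
clock: 2.9
tcp_pos: [537.9, -303.9, 42.4]
ee_rot: [[1.0, -0.0, 0.0], [-0.0, -1.0, -0.0], [0.0, 0.0, -1.0]]
contact_force: [-0.6, -0.5, 5.7]
gripper_width: 17.3
```

>>> jog_arm(steps=[0, 0, -0.05, 0, 0, 0, 10, 0, 0, -0.12, 0, 0, 0, 10, 0, 0, -0.2, 0, 0, 0, 10, 0, 0, -0.25, 0, 0, 0, 10, 0, 0, -0.25, 0, 0, 0, 10, 0, 0, -0.25, 0, 0, 0, 10, 0, 0, -0.25, 0, 0, 0, 10])

```text
clock: 3.48
tcp_pos: [537.1, -303.4, 141.0]
ee_rot: [[1.0, 0.0, -0.001], [0.0, -1.0, 0.001], [-0.001, -0.001, -1.0]]
contact_force: [0.4, -0.2, -3.1]
gripper_width: 16.8
```

>>> jog_arm(steps=[0.02, -0.1, 0, 0, 0, -0.15, 10, 0.04, -0.2, 0, 0, 0, -0.3, 10, 0.06, -0.3, 0, 0, 0, -0.45, 10, 0.08, -0.4, 0, 0, 0, -0.6, 10, 0.1, -0.5, 0, 0, 0, -0.75, 10, 0.1025, -0.581, 0, 0, 0, -0.89, 10, 0.1025, -0.581, 0, 0, 0, -0.89, 10, 0.1025, -0.581, 0, 0, 0, -0.89, 10])

```text
clock: 4.15
tcp_pos: [578.0, -68.7, 140.4]
ee_rot: [[0.763, 0.647, -0.003], [0.647, -0.763, 0.001], [-0.001, -0.003, -1.0]]
contact_force: [-0.3, -0.8, -1.8]
gripper_width: 17.0
```

>>> jog_arm(steps=[0, 0, 0, 0, 0, -0.15, 10, 0, 0, 0, 0, 0, -0.3, 10, 0, 0, 0, 0, 0, -0.45, 10, 0, 0, 0, 0, 0, -0.6, 10, 0, 0, 0, 0, 0, -0.75, 10, 0, 0, 0, 0, 0, -0.89, 10, 0, 0, 0, 0, 0, -0.89, 10, 0, 0, 0, 0, 0, -0.89, 10, 0, 0, 0, 0, 0, -0.89, 10, 0, 0, 0, 0, 0, -0.89, 10])

```text
clock: 4.98
tcp_pos: [578.5, -71.9, 141.7]
ee_rot: [[0.175, 0.984, -0.001], [0.984, -0.175, -0.0], [-0.0, -0.001, -1.0]]
contact_force: [-1.0, 0.3, -2.6]
gripper_width: 17.1
```

Run:
```python
from w import *
s,c,p,d,P=look('w2')
np.savez('pics/w2.npz',p=p,d=d,**c)
R=np.array(s['ee_rot']); print(R.round(4),s['joints'])
```

```text
clock 4.9833 tcp [578.5 -71.9 141.7] w 17.065208098093844
[[ 1.754e-01  9.845e-01 -7.000e-04]
 [ 9.845e-01 -1.754e-01 -1.000e-04]
 [-2.000e-04 -6.000e-04 -1.000e+00]] [ 0.23644685  0.58122698 -0.30670337  2.0052279   0.29886987  0.59847271
 -0.44802332]
```

View pics/w2.png

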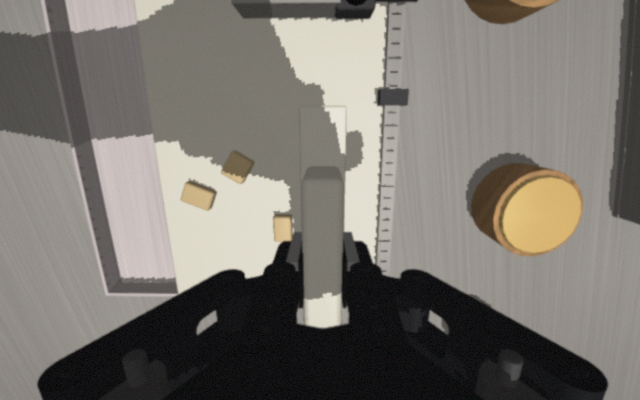

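```bash
cat > m2.py <<'E'
from h import *
f=np.load('pics/w2.npz'); c={k:f[k] for k in ('camera_matrix','rvec','tvec')}; c['k1']=float(f['k1']); p=f['p']; P=cloud(c,f['d'])
yaw=np.radians(-9.98); ex=np.array([np.cos(yaw),np.sin(yaw)]); ey=np.array([-np.sin(yaw),np.cos(yaw)])
def B(w): w=np.atleast_2d(w)[:,:2]; return np.c_[w@ex-523.9,w@ey-55]
hsv=cv2.cvtColor(p,cv2.COLOR_BGR2HSV).astype(int); H,S,V=hsv[...,0],hsv[...,1],hsv[...,2]
u,v=np.meshgrid(range(640),range(400))
g=((V<75)&(u>370)&(u<415)&(v>80)&(v<112)).astype(np.uint8)
rr=cv2.minAreaRect(np.argwhere(g)[:,::-1].astype(np.float32)); print('clip px',rr,'z',np.median(P[g>0][:,2]))
print('clip',B(onplane(c,rr[0],41)), B(onplane(c,cv2.boxPoints(rr),41)).round(1).tolist())
n,l,st,ce=cv2.connectedComponentsWithStats(((S>70)&(H<30)&(u>150)&(u<310)&(v>130)&(v<260)).astype(np.uint8))
for i in range(1,n):
    if st[i,4]>100:
        q=B(onplane(c,np.argwhere(l==i)[:,::-1],40)); print('chip',st[i,4],q.mean(0).round(1),q.min(0).round(1),q.max(0).round(1))
# slab near edge: depth step
Z=P[...,2]; q=B(P.reshape(-1,3)).reshape(400,640,2)
for row in (120,150,190,230,270):
    k=[x for x in range(80,260) if 26<Z[row,x]<36 and V[row,x]>30]; print(row,q[row,k[0]].round(1),Z[row,k[0]].round(1), np.median(Z[row,k]))
g=(Z>33)&(Z<48)&(u>376)&(u<402)&(v>110)&(v<270); print('rule',np.median(q[g],0),np.percentile(q[g][:,0],[2,98]))
for x in (105,110,113,116): 
    gg=g&(abs(q[...,0]-x)<1.5); print(x,np.median(Z[gg]) if gg.any() else None)
E
python3 m2.py
```

```text
clip px ((392.0, 96.5), (15.0, 28.0), 90.0) z 42.58445634886084
clip [[112.49258849  59.63242201]] [[101.4, 65.1], [123.0, 65.1], [123.7, 54.1], [101.9, 54.1]]
chip 615 [-11.7   5.3] [-24.6  -7.6] [ 1.  18.2]
chip 631 [-47.1 -19. ] [-62.1 -31.1] [-32.2  -7.4]
chip 460 [ 23.8 -48.6] [ 16.1 -61.8] [ 31.7 -36.7]
120 [-83.4  43.3] 30.5 31.441715074638694
150 [-82.6  18.6] 31.0 31.557510614126315
190 [-82.9 -16. ] 32.1 31.26158863697833
230 [-159.9  -55.9] 26.4 31.364611307690012
270 [-83.7 -95.3] 30.2 31.345774825347277
rule [113.49054777 -12.59415631] [107.84178716 119.68521349]
105 33.1585602592324
110 37.55422459051114
113 37.59102623537041
116 37.551298510625685
```

>>> jog_arm(steps=[0, 0, 0.05, 0, 0, 0, 10, 0, 0, 0.1, 0, 0, 0, 10, 0, 0, 0.14, 0, 0, 0, 10, 0, 0, 0.16, 0, 0, 0, 10, 0, 0, 0.166, 0, 0, 0, 10, 0, 0, 0.166, 0, 0, 0, 10, 0, 0, 0.166, 0, 0, 0, 10, 0, 0, 0.166, 0, 0, 0, 10])

```text
clock: 5.7
tcp_pos: [579.3, -71.4, 76.5]
ee_rot: [[0.172, 0.985, 0.001], [0.985, -0.172, -0.0], [0.0, 0.001, -1.0]]
contact_force: [0.1, -0.3, -1.7]
gripper_width: 17.1
```

>>> jog_arm(steps=[0, 0, 0.005, 0, 0, 0, 10, 0, 0, 0.005, 0, 0, 0, 10, 0, -0.02, 0.005, 0, 0, 0, 10, 0, -0.04, 0.005, 0, 0, 0, 10, 0, -0.06, 0.005, 0, 0, 0, 10, 0, -0.08, 0.005, 0, 0, 0, 10, 0, -0.1, 0.005, 0, 0, 0, 10, 0, -0.12, 0.005, 0, 0, 0, 10, 0, -0.14, 0.005, 0, 0, 0, 10, 0, -0.16, 0.005, 0, 0, 0, 10])

```text
clock: 6.53
tcp_pos: [514.9, -60.2, 73.7]
ee_rot: [[0.172, 0.985, 0.0], [0.985, -0.172, 0.0], [0.0, 0.0, -1.0]]
contact_force: [-0.1, 0.3, -1.7]
gripper_width: 16.9
```

>>> jog_arm(steps=[0, -0.02, 0, 0, 0, 0, 10, 0, -0.04, 0, 0, 0, 0, 10, 0, -0.06, 0, 0, 0, 0, 10, 0, -0.08, 0, 0, 0, 0, 10, 0, -0.1, 0, 0, 0, 0, 10, 0, -0.12, 0, 0, 0, 0, 10, 0, -0.14, 0, 0, 0, 0, 10, 0, -0.16, 0, 0, 0, 0, 10])

```text
clock: 7.2
tcp_pos: [452.0, -49.3, 73.7]
ee_rot: [[0.172, 0.985, 0.0], [0.985, -0.172, 0.0], [0.0, 0.0, -1.0]]
contact_force: [-0.2, -0.1, -2.4]
gripper_width: 17.5
```

Run:
```python
from w import *
s,c,p,d,P=look('w3')
t,_=eyes.snapshot('top'); t=t[140:290,230:400,::-1]
cv2.imwrite('pics/w3.png',np.hstack([p,cv2.resize(t,(160*2,300))[np.r_[0:300,[0]*100]]]) [:, :][:, :] if False else p)
cv2.imwrite('pics/t3.png',cv2.resize(t,None,fx=3,fy=3))
np.savez('pics/w3.npz',p=p,d=d,**c)
```

```text
clock 7.2 tcp [452.  -49.3  73.7] w 17.452565569421836
```

View pics/w3.png

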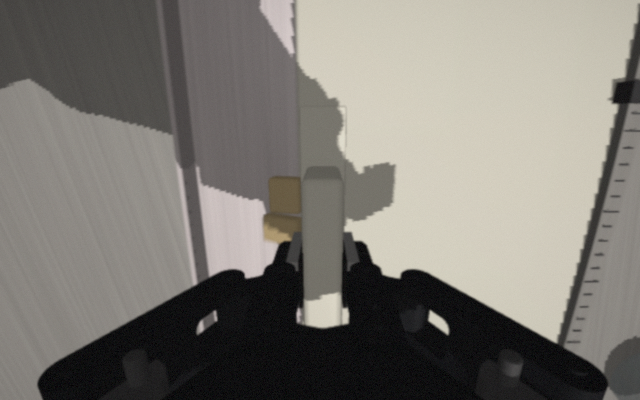

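>>> jog_arm(steps=[0, -0.015, 0, 0, 0, 0, 10, 0, -0.03, 0, 0, 0, 0, 10, 0, -0.045, 0, 0, 0, 0, 10, 0, -0.06, 0, 0, 0, 0, 10, 0, -0.06, 0, 0, 0, 0, 10, 0, -0.06, 0, 0, 0, 0, 10])

```text
clock: 7.8
tcp_pos: [428.8, -45.2, 73.7]
ee_rot: [[0.172, 0.985, -0.0], [0.985, -0.172, -0.0], [-0.0, -0.0, -1.0]]
contact_force: [0.6, -0.7, -2.1]
gripper_width: 17.1
```

Run:
```python
from w import *
s,c,p,d,P=look('w4')
t,_=eyes.snapshot('top'); t=t[190:290,230:400,::-1]
t=cv2.resize(t,(510,300)); o=np.zeros((400,640+0,3),np.uint8)
cv2.imwrite('pics/w4.png',np.vstack([cv2.resize(p[80:330],(512,200)),np.pad(t,((0,0),(0,2),(0,0)))]))
```

```text
clock 7.8 tcp [428.8 -45.2  73.7] w 17.125019472946143
```

View pics/w4.png

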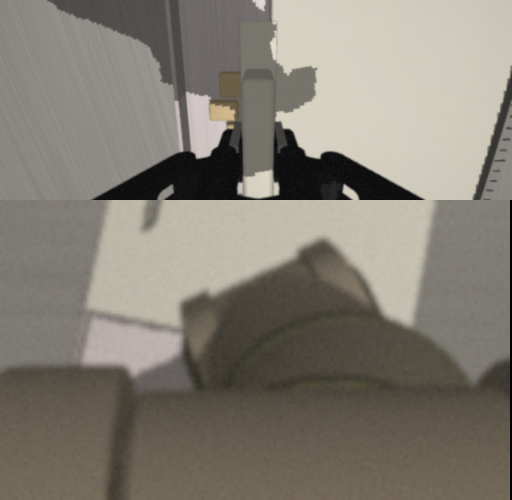

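>>> jog_arm(steps=[0, 0, -0.05, 0, 0, 0, 10, 0, 0, -0.1, 0, 0, 0, 10, 0, 0.1, -0.17, 0, 0, 0, 10, 0, 0.18, -0.17, 0, 0, 0, 10, 0, 0.18, -0.17, 0, 0, 0, 10, 0, 0.18, -0.17, 0, 0, 0, 10, 0, 0.18, -0.17, 0, 0, 0, 10])

```text
clock: 8.48
tcp_pos: [499.4, -57.9, 141.3]
ee_rot: [[0.173, 0.985, -0.001], [0.985, -0.173, -0.0], [-0.0, -0.001, -1.0]]
contact_force: [-0.6, 0.7, -3.2]
gripper_width: 17.4
```

```bash
cat > chips.py <<'E'
from w import *
s,c,p,d,P=look(sys.argv[1])
yaw=np.radians(-9.98); ex=np.array([np.cos(yaw),np.sin(yaw)]); ey=np.array([-np.sin(yaw),np.cos(yaw)])
hsv=cv2.cvtColor(p,cv2.COLOR_BGR2HSV).astype(int); H,S,V=hsv[...,0],hsv[...,1],hsv[...,2]
q=np.dstack([P[...,:2]@ex-523.9,P[...,:2]@ey-55,P[...,2]])
m=(S>70)&(H<30)&(q[...,0]>-180)&(q[...,0]<60)&(abs(q[...,1])<150)&(P[...,2]<60)
n,l,st,ce=cv2.connectedComponentsWithStats(m.astype(np.uint8))
for i in range(1,n):
    if st[i,4]>60: g=q[l==i]; print(st[i,4],ce[i].round(),'med',np.median(g,0).round(1),'p2',np.percentile(g,2,axis=0).round(1),'p98',np.percentile(g,98,axis=0).round(1))
E
python3 chips.py w5
```

```text
clock 8.4833 tcp [499.4 -57.9 141.3] w 17.35476019123276
495 [220. 169.] med [-116.    -0.9   14.1] p2 [-125.5  -11.4   11.3] p98 [-107.4    9.    15.5]
489 [215. 194.] med [-122.8  -24.3   14.1] p2 [-135.4  -32.5   11.7] p98 [-111.5  -16.3   15.5]
383 [227. 218.] med [-113.3  -48.2   14.1] p2 [-120.8  -59.6   10.1] p98 [-106.4  -37.7   15.5]
```

View pics/w5.png

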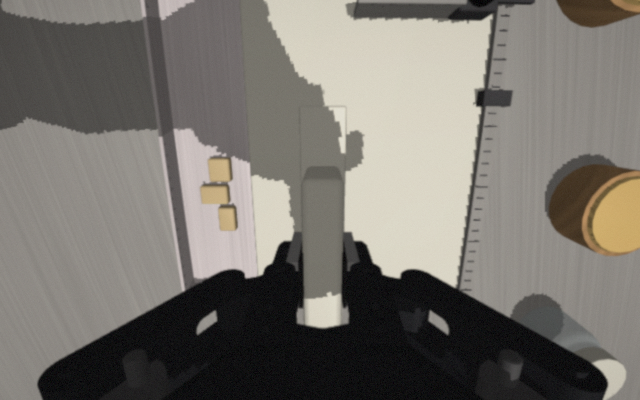

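>>> jog_arm(steps=[-0.1, 0.03, 0, 0, 0, 0, 10, -0.2, 0.06, 0, 0, 0, 0, 10, -0.3, 0.09, 0, 0, 0, 0, 10, -0.4, 0.12, 0, 0, 0, 0, 10, -0.5, 0.15, 0, 0, 0, 0, 10, -0.558, 0.174, 0, 0, 0, 0, 10, -0.558, 0.174, 0.08, 0, 0, 0, 10, -0.558, 0.174, 0.15, 0, 0, 0, 10, -0.558, 0.174, 0.2, 0, 0, 0, 10, -0.558, 0.174, 0.2, 0, 0, 0, 10])

```text
clock: 9.37
tcp_pos: [526.9, -288.0, 57.4]
ee_rot: [[0.171, 0.985, -0.007], [0.985, -0.171, 0.003], [0.002, -0.008, -1.0]]
contact_force: [-0.1, 1.1, -1.8]
gripper_width: 17.3
```

>>> jog_arm(steps=[0, 0, 0.01, 0, 0, 0, 10, 0, 0, 0.02, 0, 0, 0, 10, 0, 0, 0.03, 0, 0, 0, 10, 0, 0, 0.036, 0, 0, 0, 10, 0, 0, 0.04, 0, 0, 0, 10, 0, 0, 0.043, 0, 0, 0, 10, 0, 0, 0.043, 0, 0, 0, 10, 0, 0, 0.043, 0, 0, 0, 10])

```text
clock: 10.03
tcp_pos: [530.2, -289.6, 44.7]
ee_rot: [[0.172, 0.985, 0.0], [0.985, -0.172, -0.0], [-0.0, 0.0, -1.0]]
contact_force: [-0.9, -0.2, -1.8]
gripper_width: 17.0
```

Lower the last ~2 mm, then open and rise.

>>> jog_arm(steps=[0, 0, 0.003, 0, 0, 0, 10, 0, 0, 0.005, 0, 0, 0, 10, 0, 0, 0.006, 0, 0, 0, 10, 0, 0, 0.006, 0, 0, 0, 10, 0, 0, 0.006, 0, 0, 0, 10])

```text
clock: 10.45
tcp_pos: [530.2, -289.6, 42.4]
ee_rot: [[0.172, 0.985, 0.0], [0.985, -0.172, -0.0], [-0.0, 0.0, -1.0]]
contact_force: [-0.7, -0.1, 3.4]
gripper_width: 17.3
```

>>> jog_arm(steps=[0, 0, 0, 0, 0, 0, 85, 0, 0, 0, 0, 0, 0, 85, 0, 0, 0, 0, 0, 0, 85, 0, 0, 0, 0, 0, 0, 85, 0, 0, 0, 0, 0, 0, 85, 0, 0, 0, 0, 0, 0, 85, 0, 0, 0, 0, 0, 0, 85])

```text
clock: 11.03
tcp_pos: [530.1, -289.5, 42.0]
ee_rot: [[0.172, 0.985, -0.0], [0.985, -0.172, 0.0], [0.0, -0.0, -1.0]]
contact_force: [0.5, -0.1, 0.4]
gripper_width: 85.3
```

>>> jog_arm(steps=[0, 0, -0.08, 0, 0, 0, 85, 0, 0, -0.16, 0, 0, 0, 85, 0, 0, -0.24, 0, 0, 0, 85, 0, 0, -0.32, 0, 0, 0, 85, 0, 0, -0.4, 0, 0, 0, 85, 0, 0, -0.4, 0, 0, 0, 85, 0, 0, -0.4, 0, 0, 0, 85])

```text
clock: 11.62
tcp_pos: [530.9, -290.0, 204.1]
ee_rot: [[0.172, 0.985, 0.003], [0.985, -0.172, -0.002], [-0.001, 0.004, -1.0]]
contact_force: [0.6, -0.2, -0.2]
gripper_width: 85.2
```

>>> jog_arm(steps=[0.09, -0.01, 0, 0, 0, 0.12, 85, 0.18, -0.02, 0, 0, 0, 0.24, 85, 0.27, -0.03, 0, 0, 0, 0.36, 85, 0.36, -0.04, 0, 0, 0, 0.48, 85, 0.45, -0.05, 0, 0, 0, 0.6, 85, 0.54, -0.06, 0, 0, 0, 0.72, 85, 0.63, -0.06, 0, 0, 0, 0.84, 85, 0.72, -0.07, 0, 0, 0, 0.96, 85, 0.8, -0.072, 0, 0, 0, 1, 85, 0.848, -0.072, 0, 0, 0, 1, 85])

```text
clock: 12.45
tcp_pos: [559.5, 54.0, 200.8]
ee_rot: [[0.817, 0.576, -0.002], [0.576, -0.817, 0.001], [-0.001, -0.002, -1.0]]
contact_force: [0.7, -0.2, -0.4]
gripper_width: 85.0
```

>>> jog_arm(steps=[0, 0, 0, 0, 0, 0.12, 85, 0, 0, 0, 0, 0, 0.24, 85, 0, 0, 0, 0, 0, 0.36, 85, 0, 0, 0, 0, 0, 0.48, 85, 0, 0, 0, 0, 0, 0.6, 85, 0, 0, 0, 0, 0, 0.72, 85, 0, 0, 0, 0, 0, 0.84, 85, 0, 0, 0, 0, 0, 1, 85, 0, 0, 0, 0, 0, 1, 85, 0, 0, 0, 0, 0, 1, 85])

```text
clock: 13.28
tcp_pos: [559.5, 49.7, 201.0]
ee_rot: [[0.986, -0.168, -0.002], [-0.168, -0.986, -0.001], [-0.002, 0.001, -1.0]]
contact_force: [-0.4, -0.7, -0.8]
gripper_width: 85.0
```

Run:
```python
from w import *
t,dt=eyes.snapshot('top'); ct=eyes.get_calibration('top'); Q=cloud(ct,dt)
g=(Q[...,2]>48)&(Q[...,2]<70)&(abs(Q[...,0]-530)<60)&(abs(Q[...,1]+290)<90); print('scraper rib',g.sum(),np.median(Q[g],0).round(1),cv2.minAreaRect(Q[g][:,:2].astype(np.float32)))
s,c,p,d,P=look('w6'); print(np.round(s['ee_rot'],3),np.round(s['joints'],2))
np.savez('pics/w6.npz',p=p,d=d,**c)
print('post px guess',pix(c,[[625,70,110],[625,70,62]]))
```

```text
scraper rib 251 [ 526.9 -290.    59.1] ((527.4557495117188, -291.6390380859375), (88.9222183227539, 18.451711654663086), 79.22149658203125)
clock 13.3333 tcp [559.6  49.7 201.2] w 84.78179731251782
[[ 0.986 -0.168 -0.001]
 [-0.168 -0.986 -0.001]
 [-0.001  0.001 -1.   ]] [-0.23  0.46  0.06  2.02 -0.04  0.66 -1.89]
post px guess [[281.41405515 129.19691608]
 [288.6215159  127.75281925]]
```

View pics/w6.png

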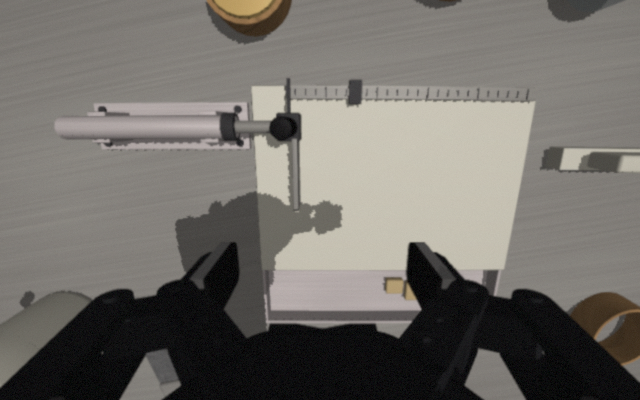

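```bash
cat > m3.py <<'E'
from h import *; import sys
f=np.load(f'pics/{sys.argv[1]}.npz'); c={k:f[k] for k in ('camera_matrix','rvec','tvec')}; c['k1']=float(f['k1']); p=f['p']; P=cloud(c,f['d'])
yaw=np.radians(-9.98); ex=np.array([np.cos(yaw),np.sin(yaw)]); ey=np.array([-np.sin(yaw),np.cos(yaw)])
def B(w): w=np.atleast_2d(w)[:,:2]; return np.c_[w@ex-523.9,w@ey-55].round(1)
V=p.max(2).astype(int); Z=P[...,2]; u,v=np.meshgrid(range(640),range(400))
g=(abs(u-284)<22)&(abs(v-128)<20)&(Z>95); w=P[g]; print('post top',g.sum(),np.median(Z[g]),np.median(w[:,:2],0).round(1),B(np.median(w,0)))
pp=cv2.minEnclosingCircle(np.argwhere(g)[:,::-1].astype(np.float32)); print(pp,onplane(c,[pp[0]],110),B(onplane(c,[pp[0]],110)))
g=(abs(u-356)<16)&(v>72)&(v<110)&(V<90); rr=cv2.minAreaRect(np.argwhere(g)[:,::-1].astype(np.float32)); print('clip',rr,B(onplane(c,[rr[0]],41)),np.median(Z[g]))
g=(abs(u-289)<6)&(v>76)&(v<98)&(V<100); q=np.argwhere(g)[:,::-1]; print('pointer px',q.mean(0),B(onplane(c,[q.mean(0)],48)),np.median(Z[g]))
for n,(a,b) in dict(rt=((533,105),(505,265)),lt=((252,95),(268,265))).items(): print(n,B(onplane(c,[a,b],30)))
E
python3 m3.py w6
```

```text
post top 475 111.1333505566136 [626.2  69.5] [[ 80.8 122. ]]
((283.899658203125, 125.5519027709961), 15.419936180114746) [[627.3143083   67.59548806]] [[ 82.2 120.3]]
clip ((354.4336242675781, 91.99557495117188), (12.306015014648438, 24.67854881286621), 3.814074993133545) [[113.   60.3]] 42.475301463364644
pointer px [287.425  88.25 ] [[115.4 124.1]] 53.555976531673224
rt [[ 103.9 -125.4]
 [ -78.1 -127.8]]
lt [[110.8 162. ]
 [-78.4 154.4]]
```

>>> jog_arm(steps=[0.08, -0.04, 0, 0, 0, 0, 85, 0.1565, -0.0755, 0, 0, 0, 0, 85, 0.1565, -0.0755, 0, 0, 0, 0, 85, 0.1565, -0.0755, 0.08, 0, 0, 0, 85, 0.1565, -0.0755, 0.16, 0, 0, 0, 85, 0.1565, -0.0755, 0.24, 0, 0, 0, 85, 0.1565, -0.0755, 0.28, 0, 0, 0, 85, 0.1565, -0.0755, 0.28, 0, 0, 0, 85, 0.1565, -0.0755, 0.28, 0, 0, 0, 85, 0.1565, -0.0755, 0.28, 0, 0, 0, 85])

```text
clock: 14.22
tcp_pos: [627.6, 68.5, 91.0]
ee_rot: [[0.985, -0.171, 0.001], [-0.171, -0.985, 0.0], [0.001, -0.0, -1.0]]
contact_force: [-0.1, 0.8, 0.4]
gripper_width: 85.2
```

>>> jog_arm(steps=[0, 0, 0, 0, 0, 0, 5, 0, 0, 0, 0, 0, 0, 5, 0, 0, 0, 0, 0, 0, 5, 0, 0, 0, 0, 0, 0, 5, 0, 0, 0, 0, 0, 0, 5, 0, 0, 0, 0, 0, 0, 5, 0, 0, 0, 0, 0, 0, 5, 0, 0, 0, 0, 0, 0, 5, 0, 0, 0, 0, 0, 0, 5], squeeze=80)

```text
clock: 14.97
tcp_pos: [627.3, 69.7, 90.7]
ee_rot: [[0.985, -0.171, 0.001], [-0.171, -0.985, 0.001], [0.001, -0.001, -1.0]]
contact_force: [-0.8, 2.7, 5.0]
gripper_width: 16.1
```

>>> jog_arm(steps=[0, 0.02, 0, 0, 0, 0, 5, 0, 0.04, 0, 0, 0, 0, 5, 0, 0.06, 0, 0, 0, 0, 5, 0, 0.08, 0, 0, 0, 0, 5, 0, 0.1, 0, 0, 0, 0, 5, 0, 0.12, 0, 0, 0, 0, 5, 0, 0.14, 0, 0, 0, 0, 5, 0, 0.15, 0, 0, 0, 0, 5, 0, 0.15, 0, 0, 0, 0, 5, 0, 0.15, 0, 0, 0, 0, 5])

```text
clock: 15.8
tcp_pos: [617.2, 11.2, 90.7]
ee_rot: [[0.985, -0.171, 0.001], [-0.171, -0.985, 0.002], [0.001, -0.002, -1.0]]
contact_force: [-1.2, 6.8, 5.7]
gripper_width: 16.1
```

Run:
```python
from w import *
s,c,p,d,P=look('x'); np.savez('pics/w7.npz',p=p,d=d,**c)
print(s['contact_force'])
ps,ds=eyes.snapshot('scene'); cs=eyes.get_calibration('scene'); np.savez('pics/s7.npz',p=ps[:,:,::-1],d=ds,**cs)
u,v=pix(cs,[[640,5,41]])[0].astype(int); print('scene clip px',u,v)
a=cv2.resize(ps[v-25:v+25,u-32:u+32,::-1],(400,312),interpolation=cv2.INTER_CUBIC)
cu,cv=pix(c,[[640,5,41]])[0].astype(int); print('wrist clip px',cu,cv)
b=p[max(0,cv-60):cv+90,max(0,cu-100):cu+100]; print(max(0,cv-60),max(0,cu-100)); b=cv2.resize(b,(400,b.shape[0]*400//b.shape[1]))
h=max(a.shape[0],b.shape[0]); cv2.imwrite('pics/w7.png',np.hstack([np.pad(t,((0,h-t.shape[0]),(0,0),(0,0))) for t in (b,a)]))
```

```text
clock 15.8 tcp [617.2  11.2  90.7] w 16.068022009339554
[-1.18935593  6.82174561  5.73763606]
scene clip px 365 218
wrist clip px 325 190
130 225
```

View pics/w7.png

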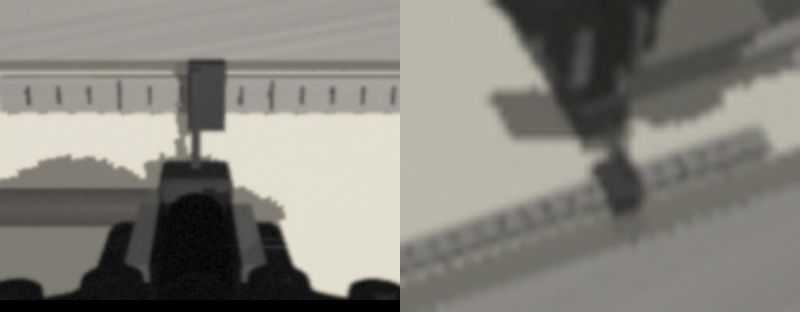

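```bash
cat > m4.py <<'E'
from h import *; import sys
f=np.load(f'pics/{sys.argv[1]}.npz'); c={k:f[k] for k in ('camera_matrix','rvec','tvec')}; c['k1']=float(f['k1']); p=f['p'].max(2).astype(int)
yaw=np.radians(-9.98); ey=np.array([-np.sin(yaw),np.cos(yaw)])
def run(r,lo,hi,a,b):
    k=[x for x in range(a,b) if lo<p[r,x]<hi]; return (k[0],k[-1],np.mean(k)) if k else None
y=lambda u,r,z: float(onplane(c,[[u,r]],z)[0]@ey-55)
if len(sys.argv)>2:
    for r in (165,170,178,188,200,205): print(r,p[r,308:346].tolist())
for r in range(163,194,4):
    k=run(r,0,100,316,344); 
    if k: print('clip',r,k,round(y(k[2],r,41),1))
for r in range(197,210,2):
    k=run(r,0,130,316,330)
    if k: print('ptr',r,k,round(y(k[2],r,48),1))
E
python3 m4.py w7 1
```

```text
165 [160, 155, 150, 135, 120, 114, 112, 111, 110, 108, 97, 68, 53, 63, 64, 63, 67, 66, 70, 71, 71, 73, 70, 71, 73, 69, 72, 72, 75, 97, 129, 153, 159, 159, 158, 161, 159, 159]
170 [165, 163, 165, 165, 163, 147, 116, 94, 88, 85, 77, 59, 62, 72, 73, 72, 71, 71, 73, 71, 71, 70, 71, 69, 70, 69, 69, 72, 76, 98, 135, 158, 163, 163, 163, 164, 166, 166]
178 [162, 163, 161, 160, 160, 153, 125, 88, 81, 83, 78, 59, 61, 70, 71, 73, 71, 70, 70, 68, 70, 71, 69, 72, 67, 71, 70, 72, 80, 115, 150, 162, 164, 165, 158, 146, 118, 104]
188 [225, 226, 225, 221, 199, 152, 128, 129, 126, 124, 109, 74, 61, 67, 70, 69, 72, 71, 69, 71, 69, 68, 71, 68, 70, 72, 69, 69, 88, 150, 214, 224, 225, 226, 225, 226, 225, 224]
200 [227, 226, 224, 211, 171, 140, 133, 130, 136, 173, 214, 214, 170, 106, 70, 77, 117, 175, 219, 224, 227, 227, 225, 226, 226, 224, 227, 226, 226, 226, 226, 226, 226, 226, 226, 226, 226, 226]
205 [227, 225, 226, 225, 202, 151, 128, 126, 127, 136, 167, 195, 162, 100, 72, 80, 115, 178, 219, 226, 226, 226, 226, 226, 228, 227, 227, 226, 227, 227, 226, 226, 227, 227, 227, 226, 225, 227]
clip 163 (318, 337, np.float64(327.5)) 59.9
clip 167 (316, 337, np.float64(326.5)) 60.5
clip 171 (316, 336, np.float64(326.0)) 60.8
clip 175 (316, 336, np.float64(326.0)) 60.8
clip 179 (316, 336, np.float64(326.0)) 60.8
clip 183 (316, 336, np.float64(326.0)) 60.8
clip 187 (319, 336, np.float64(327.5)) 59.8
clip 191 (319, 336, np.float64(327.5)) 59.8
ptr 197 (316, 324, np.float64(321.2)) 63.9
ptr 199 (321, 324, np.float64(322.5)) 63.0
ptr 201 (321, 324, np.float64(322.5)) 63.0
ptr 203 (321, 324, np.float64(322.5)) 63.0
ptr 205 (316, 324, np.float64(321.2)) 63.9
ptr 207 (316, 324, np.float64(321.0)) 64.0
ptr 209 (316, 329, np.float64(322.5)) 63.0
```

>>> jog_arm(steps=[0, 0.004, 0, 0, 0, 0, 5, 0, 0.008, 0, 0, 0, 0, 5, 0, 0.008, 0, 0, 0, 0, 5, 0, 0.008, 0, 0, 0, 0, 5, 0, 0.008, 0, 0, 0, 0, 5, 0, 0.008, 0, 0, 0, 0, 5])

```text
clock: 16.4
tcp_pos: [616.7, 8.6, 90.7]
ee_rot: [[0.985, -0.17, 0.001], [-0.17, -0.985, 0.002], [0.001, -0.002, -1.0]]
contact_force: [0.2, 5.6, 4.3]
gripper_width: 16.2
```

```bash
python3 - <<'E'
from w import *
s,c,p,d,P=look('w8'); np.savez('pics/w8.npz',p=p,d=d,**c); print(s['contact_force'])
t,dt=eyes.snapshot('top'); ct=eyes.get_calibration('top'); Q=cloud(ct,dt)
g=(Q[...,2]>48)&(Q[...,2]<70)&(abs(Q[...,0]-530)<60)&(abs(Q[...,1]+290)<90); print('scraper rib',np.median(Q[g],0).round(1),Q[g][:,2].std())
E
python3 m4.py w8; python3 chips.py w9
```

```text
clock 16.4 tcp [616.7   8.6  90.7] w 16.207168563053283
[0.15972985 5.59873484 4.33279551]
scraper rib [ 526.7 -290.7   59.4] 2.9183883708297276
clip 163 (316, 333, np.float64(324.5)) 59.2
clip 167 (316, 332, np.float64(324.0)) 59.5
clip 171 (316, 332, np.float64(324.0)) 59.5
clip 175 (316, 332, np.float64(324.0)) 59.5
clip 179 (316, 332, np.float64(324.0)) 59.5
clip 183 (316, 332, np.float64(324.0)) 59.5
clip 187 (316, 332, np.float64(324.0)) 59.5
clip 191 (316, 332, np.float64(324.0)) 59.4
ptr 197 (316, 324, np.float64(320.5)) 61.7
ptr 199 (316, 324, np.float64(320.5)) 61.7
ptr 201 (316, 324, np.float64(320.5)) 61.7
ptr 203 (321, 324, np.float64(322.5)) 60.4
ptr 205 (321, 324, np.float64(322.5)) 60.4
ptr 207 (321, 324, np.float64(322.5)) 60.4
ptr 209 (316, 328, np.float64(322.6363636363636)) 60.3
clock 16.5 tcp [616.7   8.6  90.7] w 16.50995420602646
```

View pics/w8.png

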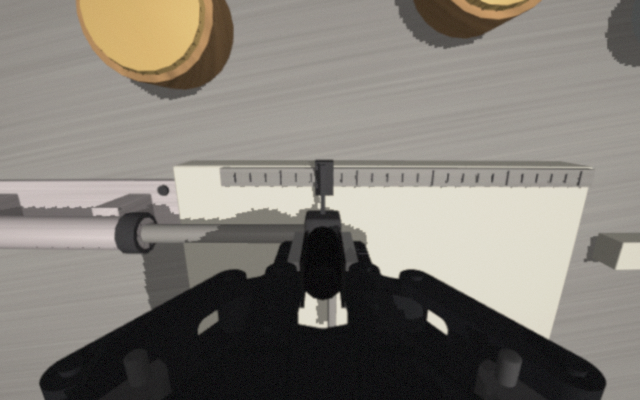

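```bash
python3 -c "
from station import r
print(r.finish_job()); s=r.state(); print(s['clock'],s['tcp_pos'],s['contact_force'],s['gripper_width'])"
```

```text
the job is handed in; nothing more can be done
None
the job is handed in; nothing more can be done
```

The job is done and handed in at about 16.5 s of the 59 s allowed. No verdict came back.

- **Chips:** I swept all three chips into the gutter with the held scraper. The wrist camera showed them lying flat, with their tops about 14 mm up, at board x from -113 to -123 and y from -48 to -1 mm. A second check just before hand-in found none, because the gutter was out of the camera's view, so I did not re-measure them at the very end. Nothing went near them after the sweep.
- **Scraper:** It is upright and released on the table at about (527, -291), right of the board, turned about 80° from how it lay at the start. Its rib top reads about 59 mm, which matches the scraper standing on its underside.
- **Stop rod:** I pulled the post about 62 mm, and the gripper holds it with an 80 N squeeze. The last wrist view puts the pointer within about 1 mm of the clip's middle; the limit is 6 mm. The arm was steady, feeling about 5.6 N along the rod's pull.
- **Disagreement between views:** The top and wrist cameras differ by about 3 to 4 mm along board y. I took the final pointer-to-clip distance from the wrist camera alone.
- **Bystanders:** I saw no contact with any of them, but I did not re-measure their positions.

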